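# Close up a filter unit and hold its cover pressed on the fresh gasket

### The arm

A 7-joint arm with a two-finger parallel gripper is mounted at the origin on a cart in front of the work surface, level with it; the furniture and walls round the work are solid. World frame = base frame: x ahead of the robot, y to its left, z up, the work surface at z = 0. Lengths are in m, angles in rad, forces in N, time in s.
With the tool pointing down it reaches from about 0.35 to 0.9 m from the base axis. Payload 19.9 kg.
Tool frame: the origin (TCP) lies at the very end of the fingers, on their centre line; the grasp point (between the pads) lies 19 mm behind it; z points along the fingers, y is the direction in which the jaws open and shut (so a half turn about z gives the same grasp; the last joint's range is limited). The gripper opens to 94 mm and grips with 3 to 60 N. Pads are 16 mm wide; open, the fingers measure 119 mm over their backs; the gripper's body (75 mm by 177 mm) begins 78 mm behind the grasp point.
Start: joints at [1.208, 0.417, -0.01, 1.614, 0.005, 1.111, -0.053], TCP at [0.197, -0.593, 0.205] pointing down, gripper open.
Joint ranges: [-2.81, 2.81], [-0.39, 2.02], [-1.27, 1.25], [0.06, 2.57], [-1.19, 4.33], [0.19, 2], [-2.82, 2.82]. Speed limits (rad/s): [1.89, 1.89, 2.39, 2.39, 3.01, 3.01, 3.01].

### API

Orientations are given as a rotation vector (axis times angle).
In Python, from plant import r, vision, sign_off gives the robot as it stands.
- The arm moves only by the tool jog_arm, never from a script. Its argument "motion" is a list that holds one entry, the list of rows, each a list of 5 numbers: the closure, from 0 (fully open) to 1 (shut), then the shift along the tool's x, y, z in cm, then the turn about the tool's z in degrees. A call has 1 to 8 rows; each row shifts and turns the pose as measured when the row begins, along the tool's axes as they then stand; what a row does not reach is not made up. A row lasts 1/12 s, in which the tool goes at most 41.7 mm and 7.16 degrees, less where a joint would pass 70% of its speed; a pose out of reach is approached as far as the arm can. A call is refused whole if a number of a shift passes 4.17 or a number of a turn 7.16, either way. A call with a gripper value outside its range is refused whole. The fingers move at their own pace and stop on an object; "squeeze" is the grip in N (left out, the last holds). Time passes only in rows, so rows that do not move let the fingers close. It gives the time, the measured TCP pose, the force and the opening at its end, in the units of the state.
- r.observe(): the state, without advancing time (a new reading comes with each control period).
- vision.camera(name): name is "scene" or "top" or "wrist"; returns a dict with "pixels" (420x560x3 uint8, red, green, blue), "fx", "fy", "cx", "cy" (pixels), "extrinsics" (4x4, takes a point from world to camera coordinates); the wrist camera has in their place "T_tool_cam" (4x4, takes a point from camera to tool coordinates, whose origin is the TCP and whose axes are the flange's). Camera axes: x right, y up, looking along -z (the intrinsics and any distortion apply to the point x, -y, -z); pixel columns grow to the right and rows downward; lengths in m; the calibration is good to about 2 mm. The wrist camera is an equidistant fisheye: a pixel r from the principal point sees the ray r / f radians off the axis. A picture is of the moment at which its call begins: read the wrist's pose just before it. There is no depth.
- sign_off(): hands the job in, once; it reports no verdict.
The state is a dict: "time": time; "joint_pos": joint angles; "joint_vel": joint speeds; "joint_efforts": joint torques, N m; "position": TCP position; "eef_rot": TCP orientation; "force": force on the tool from outside, world axes, zero at the start; "ft_torque": the same for the moment, N m; "opening": finger opening in m.
Only numpy, scipy, OpenCV 4.12 (cv2) and the standard library are available. Lean on these libraries where they do the work, as an engineer would, in place of code of your own. Each camera call takes 0.05 s, during which the arm holds its last target. There are 200 camera calls.

### The job

The bench filter unit has a new cartridge and a fresh self-adhesive gasket: swing the retaining bar down over the cartridge until it lies in its fork, then swing the cover shut. Turn the quarter-turn wing stud until its wing lies in line with the two marks on the cover, so that its cross-pin can drop through the slot in the frame, then press the cover fully home against the frame. Finish while still holding the cover pressed home, so that the gasket bonds, and leave the things around the unit where they are.

Things in the scene. Friction and masses are not known exactly. Their poses are not given: they have to be found in the camera images.
- filter_unit: White bench filter unit, 200 (x) x 230 (y) x 104 mm high, fixed to the bench, place and yaw vary; origin under its centre, its front (round gauge, rocker switch) looks to its own -x. In the flat top deck (z 104) is an open well, x -45..65, y -75..75 mm, holding the white pleated cartridge (top at z 94), with a black foam gasket round it. Coordinates below in mm are in this frame.
- retaining_bar (a joint): Angle of the steel retaining bar, rad: 0 = flat across the cartridge in its fork, 1.57 = upright; starts 1.4 to 1.75. Axis parallel to the unit's x through (8, 70, 98); bar 14 mm wide, 5 thick, 135 long. Closed it points to the unit's -y, top at z 100.5 (its end lip at 104). Slight hinge friction (0.5 N at the end): it stays where it is left. Standing, it keeps the cover from shutting.
- bar_end (a point): The free end of the retaining bar, 131 mm from its axis, mid-thickness.
- fork (a point): Middle of the fork that takes the bar near its free end, at (8, -61, 98) of the unit: two steel cheeks, y -56 to -66, on either side of the bar, tops at about z 104.
- cover (a joint): Angle of the grey sheet cover, rad: 0 = fully home on the frame, 1.57 = upright; starts standing open at 1.6 to 1.8. Plate 3 mm thick, 190 mm wide, its free edge 181 mm from the axis; home, its top is at z 111. It stays where it is put near upright and sinks shut by itself below about 1.1.
- cover_hinge (a point): Middle of the cover's hinge axis, at (86, 0, 110) of the unit; the axis is parallel to the unit's y.
- cover_edge (a point): Middle of the cover's free edge (the front edge when shut), 181 mm from the hinge axis.
- slot (a point): Centre of the slot in the steel plate on the deck, (-76, 0, 106) of the unit: 25 mm along the unit's y, 9 mm along x. With the stud not aligned its cross-pin rests on this plate and the cover stops at about 0.055 rad. Aligned, the cover sinks onto the springy gasket (about 0.026) and needs 8 to 10 N at the stud to go home to 0; it springs up again when let go.
- stud (a joint): Angle of the quarter-turn wing stud in the cover, rad: 0 = aligned, wing parallel to the hinge axis and in line with the two white marks beside it; positive = counter-clockwise seen from above the shut cover. Starts at 0.6 to 1.5, range -0.6 to 1.57, stays where it is left (0.04 N m). Its cross-pin (20 x 5 mm, under the cover, parallel to the wing) passes the slot within about 0.2.
- wing (a point): The dark wing of the stud, on the stud's axis, 15 mm above the cover's top face, 162 mm from the hinge axis, midway across the cover (x -76, y 0 when shut). Wing 40 mm long, 9 thick, from 5 to 24 mm above the top face; under it a round flange 29 mm across, 6.5 mm high.
- old_filter: The old cartridge, a white pleated panel 106 x 146 x 26 mm lying on the bench to the right; origin at the centre of its underside. To be left alone.
- label_tape: Roll of label tape lying flat, 58 mm across, 19 mm high; origin at the centre of its underside. To be left alone.
- bottle: Amber reagent bottle with black cap, 55 mm across, 112 mm high; origin at the centre of its underside. To be left alone.

How it is judged:
By the outcome, as a careful person would: the job done as asked, in the order asked, and still so for the second after the job is handed in, while the arm keeps its last pose, push and grip.
It also fails if it takes over 53 s, if anything falls off the work surface, if the arm or the gripper's body presses on something with over 40 N, if the wrist force passes 120 N, or if a joint passes its speed limit or range.

## Working session

There is one attempt and no reset: what is moved stays moved. The work goes in short steps, Python scripts to look and compute and a tool call to move; the robot and the scene stay as the last step left them, time stands still between calls to the robot, and variables do not carry over. Pictures are saved under pics/ and viewed, about 8 in all and at most 12, crops included, and the job is handed in when it is done.

Besides the shell and the picture viewer there is one more tool, called after ">>>" by a JSON object that holds its "name" and its "arguments", one argument or row to a line. jog_arm: Moves the arm, as the interface text tells. Its arguments: {"type":"object","properties":{"motion":{"type":"array","items":{"type":"array","items":{"type":"array","items":{"type":"number"}}}},"squeeze":{"type":"number"}},"required":["motion"]}

```bash
ls; mkdir -p pics
python3 - <<'E'
from plant import r, vision
import cv2, numpy as np
s=r.observe(); print({k:np.round(v,3) for k,v in s.items()})
for n in("scene","top"):
    c=vision.camera(n); cv2.imwrite(f"pics/{n}0.png",c["pixels"][:,:,::-1]); np.savez(f"{n}0.npz",**c)
    print(n,[c[k] for k in("fx","fy","cx","cy")],[k for k in c]); print(np.round(c["extrinsics"],4))
E
```

```text
pics
{'time': np.float64(0.0), 'joint_pos': array([ 1.208,  0.418, -0.01 ,  1.614,  0.005,  1.111, -0.053]), 'joint_vel': array([ 0.   , -0.   ,  0.   ,  0.   ,  0.   ,  0.001,  0.   ]), 'joint_efforts': array([-0.0000e+00, -8.5123e+01,  6.3800e-01, -4.2600e+01, -4.9000e-02,
        1.9000e-02,  0.0000e+00]), 'position': array([ 0.197, -0.593,  0.205]), 'eef_rot': array([-3.10e+00, -5.02e-01,  1.00e-03]), 'force': array([0.176, 0.348, 0.99 ]), 'ft_torque': array([-0.021, -0.042, -0.028]), 'opening': np.float64(0.094)}
scene [448.0107351390726, 448.0107351390726, 279.36028063980314, 205.54891770798048] ['pixels', 'fx', 'fy', 'cx', 'cy', 'extrinsics']
[[ 0.7893 -0.6137  0.0202 -0.5196]
 [ 0.237   0.3348  0.912  -0.151 ]
 [-0.5665 -0.715   0.4097 -1.1459]
 [ 0.      0.      0.      1.    ]]
top [541.7314465157823, 541.7314465157823, 278.9235362709863, 213.98583383406287] ['pixels', 'fx', 'fy', 'cx', 'cy', 'extrinsics']
[[-4.100e-03 -1.000e+00 -1.100e-03 -1.776e-01]
 [ 9.959e-01 -4.200e-03  9.000e-02 -5.273e-01]
 [-9.000e-02 -7.000e-04  9.959e-01 -1.333e+00]
 [ 0.000e+00  0.000e+00  0.000e+00  1.000e+00]]
```

View pics/scene0.png

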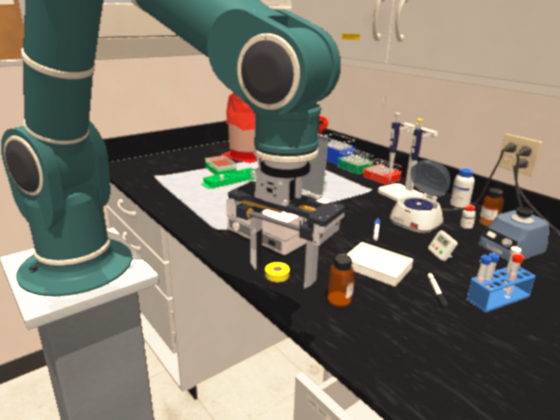

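View pics/top0.png

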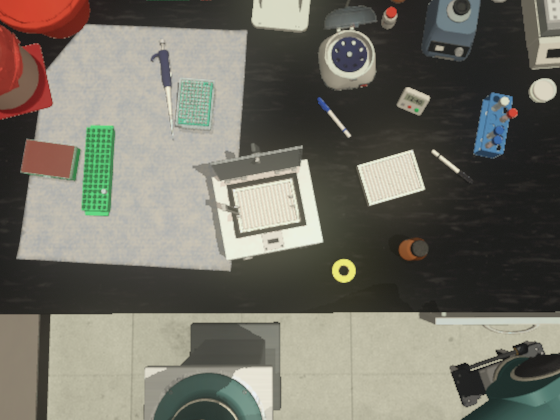

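The scene view shows the arm in front of the unit. In the top view the unit is centred near (267,208), with its front towards the robot. The cover stands open at the back (258,160), the bar stands at the left (225,208), the tape is at (344,270), the bottle at (413,249) and the old filter at (391,177). I'll enlarge the unit next.

```bash
python3 - <<'E'
import cv2
i=cv2.imread("pics/top0.png")[135:270,190:340]
cv2.imwrite("pics/crop0.png",cv2.resize(i,None,fx=5,fy=4.4444,interpolation=cv2.INTER_CUBIC))
E
cat > h.py <<'E'
import numpy as np
from scipy.spatial.transform import Rotation as R
def ray(c,u,v):
    E=c["extrinsics"];d=np.array([(u-c["cx"])/c["fx"],-(v-c["cy"])/c["fy"],-1.])
    return -E[:3,:3].T@E[:3,3],E[:3,:3].T@d
def onz(c,u,v,z):
    o,d=ray(c,u,v);return o+d*(z-o[2])/d[2]
def proj(c,P):
    p=c["extrinsics"][:3,:3]@P+c["extrinsics"][:3,3];return c["cx"]+c["fx"]*p[0]/-p[2],c["cy"]-c["fy"]*p[1]/-p[2]
E
```

```text
(no output)
```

View pics/crop0.png

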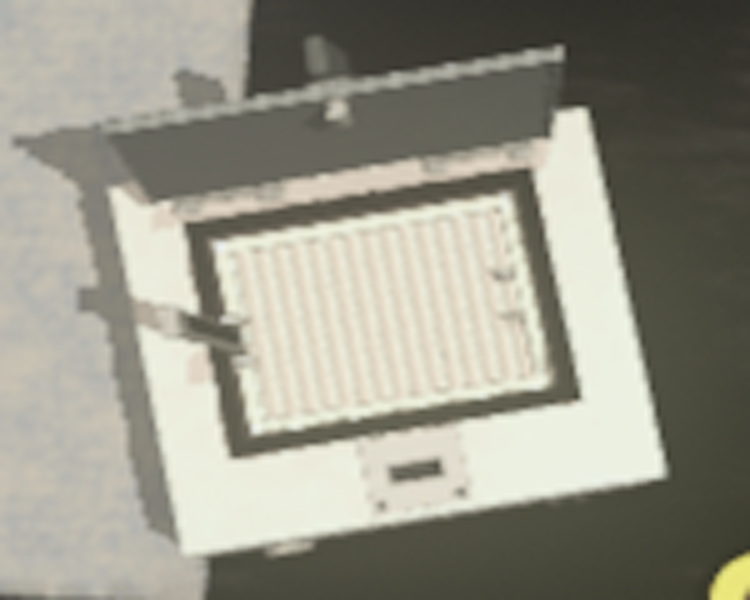

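The crop shows the deck corners at about (180,555), (668,475), (590,107) and (110,185), and the slot at (416,469). The cover's free edge runs from (105,130) to (563,50), the wing is at (322,55), and the bar runs from about (240,340) to (150,312).

```bash
cat >> h.py <<'E'
def crop(x,y): return 190+(x+.5)/5-.5,135+(y+.5)/4.4444-.5
E
python3 - <<'E'
from h import *
from scipy.optimize import least_squares
c=np.load("top0.npz");s=np.load("scene0.npz")
C=[onz(c,*crop(*p),.104)[:2] for p in((180,555),(668,475),(590,107))]; sl=onz(c,*crop(416,469),.106)[:2]
L=[(-.1,.115),(-.1,-.115),(.1,-.115),(-.076,0)]; W=C+[sl]
print(np.round(W,4),np.linalg.norm(C[0]-C[1]),np.linalg.norm(C[2]-C[1]))
def f(p):
    M=R.from_euler('z',p[2]).as_matrix()[:2,:2]
    return np.concatenate([M@l+p[:2]-w for l,w in zip(L,W)])
q=least_squares(f,[.6,-.18,0]);x=q.x;print("unit",x,np.degrees(x[2]),np.round(q.fun,4))
U=np.eye(4);U[:3,:3]=R.from_euler('z',x[2]).as_matrix();U[:2,3]=x[:2];np.save("U.npy",U)
u2w=lambda p:U[:3,:3]@np.array(p)+U[:3,3]
for n,p in(("edge",(335,90)),("edgeL",(105,130)),("edgeR",(563,50)),("wing",(318,48))):
    px=crop(*p)
    o,d=ray(c,*px); best=None
    lo=U[:3,:3].T@(o-U[:3,3]);ld=U[:3,:3].T@d
    for a in np.arange(1.5,1.9,.05):
        e=(.086-.181*np.cos(a),0,.11+.181*np.sin(a))
        if n=="wing": e=(.086-.162*np.cos(a)+ .016*np.sin(a),0,.11+.162*np.sin(a)+.016*np.cos(a))
        t=(e[2]-lo[2])/ld[2];h=lo+t*ld
        print(n,round(a,2),np.round(h-e,4))
for b in(1.4,1.5,1.6,1.7): 
    e=u2w((.008,.07-.131*np.cos(b),.098+.131*np.sin(b)));u,v=proj(c,e);print("bar",b,np.round(((u-190)*5,(v-135)*4.444)),np.round(e,3))
print("slotplate",proj(s,u2w((-.076,0,.106))), "hinge world",u2w((.086,0,.11)))
E
```

```text
[[ 0.413  -0.0547]
 [ 0.4541 -0.2834]
 [ 0.651  -0.2485]
 [ 0.4577 -0.1652]] 0.23231718085209999 0.19994465709099318
unit [ 0.53230008 -0.15202249  0.1740802 ] 9.974060897584213 [ 0.0009 -0.0014 -0.0004  0.0008 -0.0003  0.0006 -0.0002  0.    ]
edge 1.5 [0.0192 0.0009 0.    ]
edge 1.55 [ 0.01    0.0009 -0.    ]
edge 1.6 [0.001  0.0009 0.    ]
edge 1.65 [-0.0079  0.0009  0.    ]
edge 1.7 [-0.0167  0.0009 -0.    ]
edge 1.75 [-0.0254  0.0009  0.    ]
edge 1.8 [-0.0339  0.0009 -0.    ]
edge 1.85 [-0.0422  0.0009 -0.    ]
edgeL 1.5 [0.0175 0.0959 0.    ]
edgeL 1.55 [ 0.0084  0.0958 -0.    ]
edgeL 1.6 [-0.0007  0.0958  0.    ]
edgeL 1.65 [-0.0096  0.0959  0.    ]
edgeL 1.7 [-0.0184  0.096  -0.    ]
edgeL 1.75 [-0.0271  0.0961  0.    ]
edgeL 1.8 [-0.0356  0.0963 -0.    ]
edgeL 1.85 [-0.0438  0.0965 -0.    ]
edgeR 1.5 [ 0.021  -0.0936  0.    ]
edgeR 1.55 [ 0.0119 -0.0935 -0.    ]
edgeR 1.6 [ 0.0028 -0.0935  0.    ]
edgeR 1.65 [-0.0061 -0.0936  0.    ]
edgeR 1.7 [-0.0149 -0.0936 -0.    ]
edgeR 1.75 [-0.0236 -0.0937  0.    ]
edgeR 1.8 [-0.032  -0.0939 -0.    ]
edgeR 1.85 [-0.0403 -0.0941 -0.    ]
wing 1.5 [0.0263 0.0045 0.    ]
wing 1.55 [0.0183 0.0045 0.    ]
wing 1.6 [0.0104 0.0045 0.    ]
wing 1.65 [0.0026 0.0045 0.    ]
wing 1.7 [-0.005   0.0045 -0.    ]
wing 1.75 [-0.0124  0.0046  0.    ]
wing 1.8 [-0.0197  0.0046 -0.    ]
wing 1.85 [-0.0267  0.0046  0.    ]
bar 1.4 [265. 302.] [ 0.532 -0.104  0.227]
bar 1.5 [235. 307.] [ 0.53  -0.091  0.229]
bar 1.6 [205. 312.] [ 0.527 -0.078  0.229]
bar 1.7 [175. 317.] [ 0.525 -0.065  0.228]
slotplate (np.float64(259.5429644974238), np.float64(205.98064015843724)) hinge world [ 0.6170003  -0.13712709  0.11      ]
```

>>> {"name": "jog_arm", "arguments": {
  "motion": [
    [[1, 0, 0, -3, 4.2], [1, 0, 0, -4, 4.2], [1, 0, -2, -3, 0], [1, 2, -3, -2, 0], [1, 2.6, -3.1, 0, 0], [1, 2.6, -3.1, 0, 0], [1, 2.6, -3.1, 0, 0], [1, 2.6, -3.1, 0, 0]]
  ],
  "squeeze": 20
}}

```text
time: 0.77
position: [0.287, -0.3982, 0.327]
eef_rot: [-3.125, -0.241, 0.007]
force: [0.5, -0.3, -0.1]
opening: 0.0442
```

```bash
cat > st.py <<'E'
from h import *
from plant import r
U=np.load("U.npy")
def show():
    s=r.observe();Rt=R.from_rotvec(s["eef_rot"]).as_matrix();L=U[:3,:3].T
    p=L@(s["position"]-U[:3,3]);T=L@Rt
    print("t %.2f"%s["time"],"unit mm",np.round(p*1000,1),"toolx deg %.1f"%np.degrees(np.arctan2(T[1,0],T[0,0])),"tilt",np.round(T[:2,2],3),"F unit",np.round(L@s["force"],1),"open %.1f"%(s["opening"]*1000),"q",np.round(s["joint_pos"],2))
    return p,T
if __name__=="__main__": show()
E
python3 st.py
```

```text
t 0.77 unit mm [-284.2 -200.   327. ] toolx deg -1.1 tilt [-0.004  0.008] F unit [ 0.4 -0.4 -0.1] open 44.2 q [ 0.98  0.08 -0.1   1.76  0.01  1.3  -0.54]
```

>>> {"name": "jog_arm", "arguments": {
  "motion": [
    [[1, 2.6, -3.1, 0, 0], [1, 2.6, -3.1, 0, 0], [1, 2.6, -3.1, 0, 0], [1, 2.6, -3.1, 0, 0], [1, 2.6, -3.1, 0, 0], [1, 2.6, -3.1, 0, 0], [1, 2.6, -3.1, 0, 0], [1, 2.6, -3.1, 0, 0]]
  ]
}}

```text
time: 1.43
position: [0.455, -0.1101, 0.3279]
eef_rot: [-3.128, -0.239, 0.007]
force: [1.0, -1.0, -0.5]
opening: 0.0004
```

```bash
python3 st.py
```

```text
t 1.43 unit mm [-68.8  54.7 327.9] toolx deg -1.2 tilt [-0.004  0.005] F unit [ 0.9 -1.2 -0.5] open 0.4 q [ 0.6   0.05 -0.44  1.8   0.02  1.3  -1.26]
```

>>> {"name": "jog_arm", "arguments": {
  "motion": [
    [[1, 2.6, -3.1, 0, 0], [1, 2.6, -3.1, 0, 0], [1, 2.6, -1.4, 0, 0], [1, 0, 0, 3.5, 0], [1, 0, 0, 4, 0], [1, 0, 0, 4, 0], [1, 0, 0, 2.0, 0], [1, 0, 0, 0, 0]]
  ]
}}

```text
time: 2.1
position: [0.5246, -0.007, 0.1887]
eef_rot: [-3.123, -0.26, -0.0]
force: [-0.2, -0.1, -0.6]
opening: 0.0005
```

Run:
```python
from st import *; show()
from plant import vision; import cv2
a=[]
for n in("top","scene"):
    c=vision.camera(n); i=c["pixels"][:,:,::-1]
    i=i[135:270,190:340] if n=="top" else i[120:255,190:340]
    a.append(cv2.resize(i,None,fx=2.6,fy=2.6,interpolation=cv2.INTER_CUBIC))
cv2.imwrite("pics/p1.png",np.hstack(a))
```

```text
t 2.10 unit mm [ 17.6 144.1 188.7] toolx deg -0.5 tilt [0.001 0.008] F unit [-0.2 -0.1 -0.6] open 0.5 q [ 0.41  0.3  -0.53  1.87  0.17  1.02 -1.6 ]
```

View pics/p1.png

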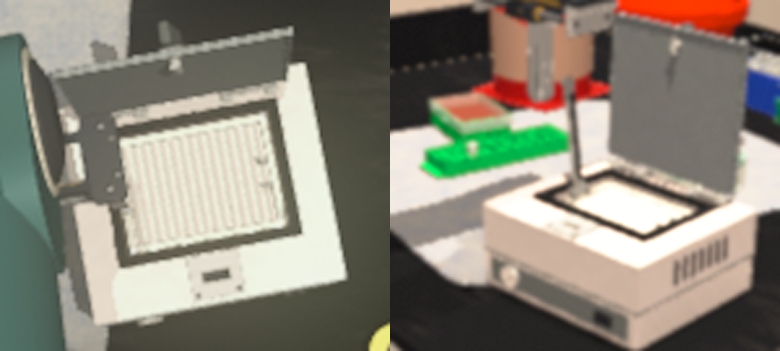

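>>> {"name": "jog_arm", "arguments": {
  "motion": [
    [[1, -1, 2, 0, 0], [1, 0, 2, 0, 0], [1, 0, 2, 0, 0], [1, 0, 2, 0, 0], [1, 0, 2, 0, 0], [1, 0, 2, 0.5, 0], [1, 0, 1, 0.5, 0], [1, 0, 0, 0, 0]]
  ]
}}

```text
time: 2.87
position: [0.5451, -0.1433, 0.1987]
eef_rot: [-3.13, -0.261, -0.037]
force: [-0.4, -0.5, 0.1]
opening: 0.0007
```

```bash
python3 st.py
```

```text
t 2.87 unit mm [ 14.2   6.3 198.7] toolx deg -0.5 tilt [ 0.023 -0.002] F unit [-0.5 -0.4  0.1] open 0.7 q [ 0.59  0.34 -0.46  1.78  0.17  1.04 -1.34]
```

>>> {"name": "jog_arm", "arguments": {
  "motion": [
    [[1, -0.6, 0.3, 2, 0], [1, 0, 0.5, 2, 0], [1, 0, 0.7, 2, 0], [1, 0, 0.5, 2, 0], [1, 0, 0.3, 0.8, 0], [1, 0, 0, 0, 0]]
  ]
}}

```text
time: 3.37
position: [0.5497, -0.1637, 0.1158]
eef_rot: [3.128, 0.264, 0.053]
force: [-0.7, 0.2, 0.4]
opening: 0.0005
```

```bash
python3 st.py
```

```text
t 3.37 unit mm [ 15.1 -14.5 115.8] toolx deg -0.3 tilt [ 0.034 -0.005] F unit [-0.6  0.3  0.4] open 0.5 q [ 0.58  0.44 -0.43  1.84  0.23  0.87 -1.35]
```

>>> {"name": "jog_arm", "arguments": {
  "motion": [
    [[1, -1, 0.8, 0.4, 0], [1, -0.3, 0.8, 0.6, 0], [1, 0, 0, 0.4, 0], [1, 0, 0, 0.3, 0], [1, 0, 0, 0.2, 0]]
  ]
}}

```text
time: 3.78
position: [0.5415, -0.1822, 0.0999]
eef_rot: [3.125, 0.265, 0.061]
force: [-3.5, 1.7, 15.3]
opening: 0.0003
```

```bash
python3 st.py
```

```text
t 3.78 unit mm [  3.8 -31.3  99.9] toolx deg -0.3 tilt [ 0.038 -0.008] F unit [-3.2  2.3 15.3] open 0.3 q [ 0.61  0.46 -0.42  1.86  0.24  0.83 -1.33]
```

>>> {"name": "jog_arm", "arguments": {
  "motion": [
    [[1, 0, 0, -2, 0], [1, 0, 0, -4, 0], [1, 0, 0, -4, 0], [1, 0, 0, -4, 0], [1, 0, 0, -4, 0], [1, 0, 0, -4, 0], [1, 0, -1, -3, 0], [1, 0, -1, 0, 0]]
  ]
}}

```text
time: 4.45
position: [0.5269, -0.1602, 0.3606]
eef_rot: [3.128, 0.267, 0.058]
force: [0.6, -0.2, 0.1]
opening: 0.0005
```

Run:
```python
from st import *; show()
from plant import vision; import cv2
a=[]
for n in("top","scene"):
    c=vision.camera(n); i=c["pixels"][:,:,::-1]
    i=i[135:270,190:340] if n=="top" else i[120:255,190:340]
    a.append(cv2.resize(i,None,fx=2.6,fy=2.6,interpolation=cv2.INTER_CUBIC))
cv2.imwrite("pics/p2.png",np.hstack(a))
```

```text
t 4.45 unit mm [ -6.7  -7.2 360.6] toolx deg -0.2 tilt [ 0.037 -0.005] F unit [ 0.5 -0.3  0.1] open 0.5 q [ 0.66  0.18 -0.49  1.6   0.08  1.35 -1.23]
```

View pics/p2.png

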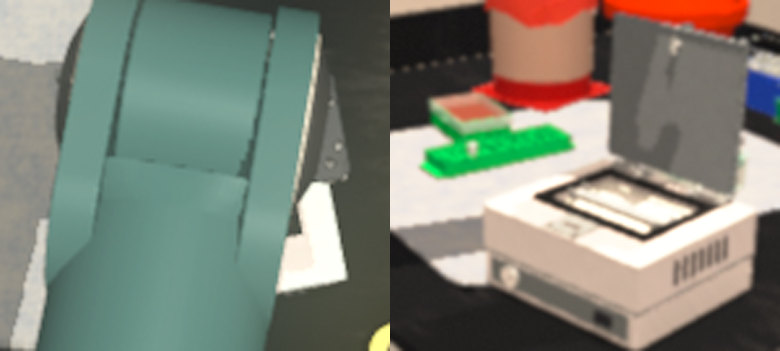

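The scene view shows the bar lying flat in its fork, with the cover still upright. Next I go over behind the cover.

>>> {"name": "jog_arm", "arguments": {
  "motion": [
    [[1, 2, -1, 0, 0], [1, 3.5, -1.4, 0, 0], [1, 3.5, -1.4, 0, 0], [1, 3.5, -1.2, 0, 0], [1, 3, -1, 0, 0], [1, 1, 0, 0, 0], [1, 0, 0, 0, 0]]
  ]
}}

```text
time: 5.13
position: [0.6821, -0.0722, 0.3495]
eef_rot: [3.13, 0.261, 0.031]
force: [-0.6, 0.1, 1.0]
opening: 0.0003
```

```bash
python3 st.py
```

```text
t 5.13 unit mm [161.4  52.7 349.5] toolx deg -0.4 tilt [ 0.02  -0.002] F unit [-0.5  0.2  1. ] open 0.3 q [ 0.39  0.48 -0.52  1.25  0.23  1.45 -1.5 ]
```

>>> {"name": "jog_arm", "arguments": {
  "motion": [
    [[1, 0, 0, 2.5, 0], [1, 0, 0, 3.5, 0], [1, 0, 0, 3.2, 0], [1, -1, 0, 1, 0], [1, -1.5, 0, 0, 0], [1, -1.5, 0, 0, 0], [1, -1, 0, 0, 0], [1, -1, 0, 0, 0]]
  ]
}}

```text
time: 5.8
position: [0.6159, -0.0854, 0.2289]
eef_rot: [-3.127, -0.261, -0.007]
force: [2.6, 0.7, 2.1]
opening: 0.0006
```

```bash
python3 st.py
```

```text
t 5.80 unit mm [ 93.9  51.2 228.9] toolx deg -0.4 tilt [0.005 0.003] F unit [2.7 0.3 2.1] open 0.6 q [ 0.48  0.44 -0.52  1.58  0.22  1.18 -1.49]
```

>>> {"name": "jog_arm", "arguments": {
  "motion": [
    [[1, -1.2, 0, 0, 0], [1, -1.2, 0, 0, 0], [1, -1.2, 0, 0, 0], [1, -1.2, 0, 0, 0], [1, -1.2, 0, 0, 0], [1, -1.2, 0, 0, 0], [1, -1, 0, 0, 0], [1, 0, 0, 0, 0]]
  ]
}}

```text
time: 6.47
position: [0.5206, -0.1052, 0.2207]
eef_rot: [-3.127, -0.25, 0.008]
force: [0.8, -0.2, 0.1]
opening: 0.0006
```

```bash
python3 st.py
```

```text
t 6.47 unit mm [ -3.4  48.1 220.7] toolx deg -0.8 tilt [-0.005  0.005] F unit [ 0.8 -0.3  0.1] open 0.6 q [ 0.59  0.28 -0.53  1.81  0.15  1.1  -1.4 ]
```

>>> {"name": "jog_arm", "arguments": {
  "motion": [
    [[1, 0, 0, -3, 0], [0, -1, 1, -4, 0], [0, -2.4, 1.5, -4, 0], [0, -2.4, 1.4, -1, 0], [0, -2, 1, 0, 0], [0, 0, 0, 0, 0]]
  ]
}}

```text
time: 6.97
position: [0.4487, -0.1682, 0.3369]
eef_rot: [-3.125, -0.248, 0.02]
force: [0.1, -1.0, -0.4]
opening: 0.0309
```

Run:
```python
from st import *; p,T=show()
from plant import vision; import cv2
a=[]
c=vision.camera("wrist"); np.savez("w1.npz",p=p,T=T,**c); print([c[k] for k in("fx","cx","cy")],np.round(c["T_tool_cam"],3))
s=vision.camera("scene")["pixels"][120:255,190:340]
i=cv2.resize(c["pixels"],(480,360)); s=cv2.resize(s,(320,288)); s=np.vstack([s,np.zeros((72,320,3),np.uint8)])
cv2.imwrite("pics/p3.png",np.hstack([i,s])[:,:,::-1])
```

```text
t 6.97 unit mm [-85.1  -1.4 336.9] toolx deg -0.9 tilt [-0.012  0.008] F unit [-0.1 -1.  -0.4] open 30.9 q [ 0.75  0.08 -0.48  1.76  0.03  1.33 -1.15]
[325.19226210127806, 280.8036317292178, 211.65902116747483] [[ 0.     0.968  0.25   0.072]
 [ 1.    -0.     0.    -0.001]
 [ 0.     0.25  -0.968 -0.179]
 [ 0.     0.     0.     1.   ]]
```

View pics/p3.png

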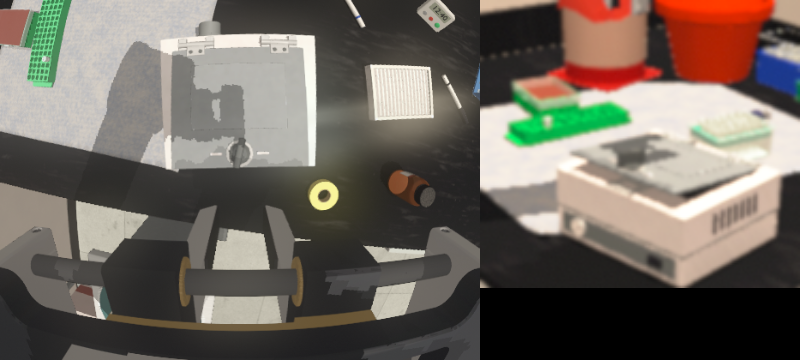

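>>> {"name": "jog_arm", "arguments": {
  "motion": [
    [[0, 0.9, 0, 2, 0], [0, 0, 0, 3.5, 0], [0, 0, 0, 3.5, 0], [0, 0, 0, 2, 0], [0, 0, 0, 0, 0], [0, 0, 0, 0, 0]]
  ]
}}

```text
time: 7.57
position: [0.4607, -0.1597, 0.2195]
eef_rot: [-3.12, -0.259, 0.021]
force: [0.2, -0.5, 0.4]
opening: 0.0784
```

```bash
cat > wr.py <<'E'
from st import *
from plant import vision; import cv2
def wray(c,p,T,u,v):   # unit frame ray
    x,y=u-c["cx"],v-c["cy"];rr=np.hypot(x,y);th=rr/c["fx"]
    d=np.array([np.sin(th)*x/rr,-np.sin(th)*y/rr,-np.cos(th)]);M=c["T_tool_cam"]
    return p+T@M[:3,3],T@M[:3,:3]@d
def wz(c,p,T,u,v,z):
    o,d=wray(c,p,T,u,v);return o+d*(z-o[2])/d[2]
def wproj(c,p,T,P):
    M=c["T_tool_cam"];q=M[:3,:3].T@(T.T@(np.array(P)-p)-M[:3,3]);h=np.hypot(q[0],q[1]);th=np.arctan2(h,-q[2])
    return np.array([c["cx"]+c["fx"]*th*q[0]/h,c["cy"]-c["fx"]*th*q[1]/h])
E
python3 - <<'E'
from wr import *
p,T=show(); c=vision.camera("wrist"); np.savez("w2.npz",p=p,T=T,**c)
u,v=np.round(wproj(c,p,T,(-.076,0,.125))).astype(int); print(u,v)
x0,y0=max(0,u-70),max(0,v-50); print("crop",x0,y0)
cv2.imwrite("pics/p4.png",cv2.resize(c["pixels"][y0:y0+100,x0:x0+140,::-1],None,fx=5,fy=5,interpolation=cv2.INTER_CUBIC))
E
```

```text
t 7.57 unit mm [-71.8   4.9 219.5] toolx deg -0.5 tilt [-0.013  0.012] F unit [ 0.1 -0.5  0.4] open 78.4 q [ 0.71  0.2  -0.49  1.9   0.1   1.08 -1.23]
289 217
crop 219 167
```

View pics/p4.png

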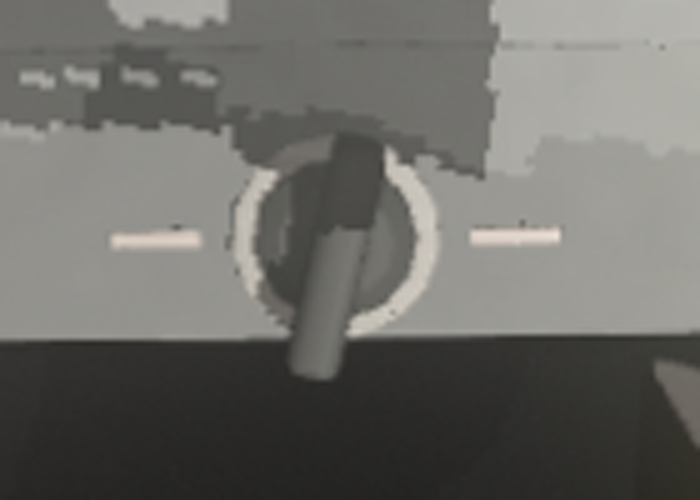

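The crop shows the cover down. The marks are at (155,240) and (515,237), and the wing runs from (360,145) to (318,368), nearly perpendicular to them.

Run:
```python
from wr import *
c=dict(np.load("w2.npz"));p,T=c["p"],c["T"]
g=lambda x,y,z:wz(c,p,T,219+(x+.5)/5-.5,167+(y+.5)/5-.5,z)
a,b=g(359,140,.143),g(316,372,.143)
print(np.round([a,b,(a+b)/2],4),np.linalg.norm(a-b),"phi",np.degrees(np.arctan2((a-b)[1],(a-b)[0]))-90)
print("marks",np.round([g(155,240,.119),g(515,237,.119)],4),"flange ctr",np.round(g(337,237,.124),4))
```

```text
[[-0.0524 -0.0012  0.143 ]
 [-0.0918  0.006   0.143 ]
 [-0.0721  0.0024  0.143 ]] 0.040039177771053085 phi -100.31939474021553
marks [[-0.0755  0.0348  0.119 ]
 [-0.0753 -0.0294  0.119 ]] flange ctr [-0.0737  0.0024  0.124 ]
```

>>> {"name": "jog_arm", "arguments": {
  "motion": [
    [[0, 0, 0.2, 2, 5], [0, -0.2, 0, 3, 5], [0, 0, 0, 2, 0], [0, 0, 0, 1.2, 0], [0, 0, 0, 0, 0]]
  ],
  "squeeze": 20
}}

```text
time: 8.03
position: [0.4636, -0.1617, 0.1419]
eef_rot: [-3.136, 0.027, 0.007]
force: [-0.6, 0.5, -0.1]
opening: 0.0939
```

```bash
python3 st.py
```

```text
t 8.03 unit mm [-69.4   2.4 141.9] toolx deg -10.9 tilt [-0.003  0.006] F unit [-0.5  0.6 -0.1] open 93.9 q [ 0.67  0.29 -0.46  1.99  0.16  0.9  -1.46]
```

>>> {"name": "jog_arm", "arguments": {
  "motion": [
    [[0, -0.5, 0.1, 0.6, 0], [0.5, -0.1, 0, 0.5, 0], [1, 0, 0, 0, 0], [1, 0, 0, 0, 0], [1, 0, 0, 0, 0], [1, 0, 0, 0, 0], [1, 0, 0, 0, 0], [1, 0, 0, 0, 0]]
  ]
}}

```text
time: 8.7
position: [0.4606, -0.1637, 0.1361]
eef_rot: [-3.14, 0.026, -0.005]
force: [-0.5, -0.4, -0.4]
opening: 0.0507
```

```bash
python3 st.py
```

```text
t 8.70 unit mm [-72.6   0.9 136.1] toolx deg -10.9 tilt [0.003 0.001] F unit [-0.6 -0.3 -0.4] open 50.7 q [ 0.67  0.29 -0.45  2.    0.16  0.88 -1.45]
```

>>> {"name": "jog_arm", "arguments": {
  "motion": [
    [[1, -0.1, -0.1, 0.5, 0], [1, 0, -0.1, 0.4, 0], [1, 0, 0, 0.1, 0], [1, 0, 0, 0, 0], [1, 0, 0, 0, 0], [1, 0, 0, 0, 0], [1, 0, 0, 0, 0], [1, 0, 0, 0, 0]]
  ]
}}

```text
time: 9.37
position: [0.4609, -0.1632, 0.127]
eef_rot: [3.14, -0.027, 0.008]
force: [-0.4, -1.5, 1.6]
opening: 0.0088
```

```bash
python3 st.py
```

```text
t 9.37 unit mm [-72.3   1.4 127. ] toolx deg -10.9 tilt [ 0.005 -0.002] F unit [-0.6 -1.4  1.6] open 8.8 q [ 0.67  0.3  -0.45  2.01  0.17  0.86 -1.47]
```

>>> {"name": "jog_arm", "arguments": {
  "motion": [
    [[1, 0, 0, 0, 6], [1, 0, 0, 0, 7], [1, 0, 0, 0, 7], [1, 0, 0, 0, 7], [1, 0, 0, 0, 7], [1, 0, 0, 0, 7], [1, 0, 0, 0, 0]]
  ]
}}

```text
time: 9.95
position: [0.4605, -0.1644, 0.1269]
eef_rot: [2.92, -1.156, 0.008]
force: [0.5, -1.4, 0.5]
opening: 0.0091
```

```bash
python3 st.py
```

```text
t 9.95 unit mm [-72.9   0.2 126.9] toolx deg -53.2 tilt [ 0.004 -0.003] F unit [ 0.3 -1.5  0.5] open 9.1 q [ 0.55  0.29 -0.32  2.02  0.12  0.85 -2.16]
```

>>> {"name": "jog_arm", "arguments": {
  "motion": [
    [[1, 0, 0, 0, 6], [1, 0, 0, 0, 6], [1, 0, 0, 0, 6], [1, 0, 0, 0, 3], [1, 0, 0, 0, 0]]
  ]
}}

```text
time: 10.37
position: [0.4598, -0.1648, 0.1262]
eef_rot: [2.664, -1.662, 0.006]
force: [0.6, -0.3, -0.9]
opening: 0.0093
```

```bash
python3 st.py
```

```text
t 10.37 unit mm [-73.6  -0.  126.2] toolx deg -73.9 tilt [ 0.002 -0.004] F unit [ 0.6 -0.4 -0.9] open 9.3 q [ 0.5   0.28 -0.25  2.02  0.1   0.85 -2.5 ]
```

>>> {"name": "jog_arm", "arguments": {
  "motion": [
    [[1, 0, 0, 0, 5], [1, 0, 0, 0, 5], [1, 0, 0, 0, 3], [1, 0, 0, 0, 0]]
  ]
}}

```text
time: 10.7
position: [0.4593, -0.1649, 0.1253]
eef_rot: [2.471, -1.937, 0.005]
force: [1.8, -1.3, -3.1]
opening: 0.0092
```

```bash
python3 st.py
```

```text
t 10.70 unit mm [-7.420e+01 -1.000e-01  1.253e+02] toolx deg -86.2 tilt [ 0.    -0.004] F unit [ 1.6 -1.6 -3.1] open 9.2 q [ 0.47  0.28 -0.22  2.02  0.08  0.85 -2.7 ]
```

>>> {"name": "jog_arm", "arguments": {
  "motion": [
    [[1, 0, 0, 0.2, 2], [1, 0, 0, 0.3, 1], [1, 0, 0, 0.3, 0], [1, 0, 0, 0.3, 0]]
  ]
}}

```text
time: 11.03
position: [0.4589, -0.1654, 0.1162]
eef_rot: [2.436, -1.978, 0.004]
force: [-35.1, 8.6, 99.3]
opening: 0.0088
```

```bash
python3 st.py
```

```text
t 11.03 unit mm [-74.7  -0.5 116.2] toolx deg -88.1 tilt [-0.001 -0.004] F unit [-33.   14.6  99.3] open 8.8 q [ 0.46  0.3  -0.2   2.03  0.09  0.83 -2.73]
```

>>> {"name": "jog_arm", "arguments": {
  "motion": [
    [[1, 0, 0, 0.08, 0]]
  ]
}}

```text
time: 11.12
position: [0.4587, -0.1653, 0.1172]
eef_rot: [2.44, -1.973, 0.004]
force: [-14.3, 4.4, 26.1]
opening: 0.0087
```

```bash
python3 st.py
```

```text
t 11.12 unit mm [-74.8  -0.3 117.2] toolx deg -87.9 tilt [-0.002 -0.004] F unit [-13.3   6.8  26.1] open 8.7 q [ 0.46  0.29 -0.2   2.03  0.09  0.83 -2.73]
```

>>> {"name": "jog_arm", "arguments": {
  "motion": [
    [[1, 0, 0.03, 0.05, 0], [1, 0, 0, 0.05, 0], [1, 0, 0, 0.05, 0]]
  ]
}}

```text
time: 11.37
position: [0.4586, -0.1651, 0.1176]
eef_rot: [2.453, -1.957, 0.005]
force: [-4.3, -0.3, 9.3]
opening: 0.0089
```

Run:
```python
from wr import *
p,T=show(); c=vision.camera("wrist"); t=vision.camera("scene")["pixels"]; show()
cv2.imwrite("pics/p5.png",np.hstack([cv2.resize(c["pixels"],(440,330)),cv2.resize(t[135:270,190:340],(360,330),interpolation=cv2.INTER_CUBIC)])[:,:,::-1])
```

```text
t 11.37 unit mm [-7.490e+01 -1.000e-01  1.176e+02] toolx deg -87.1 tilt [-0.001 -0.005] F unit [-4.2  0.4  9.3] open 8.9 q [ 0.46  0.29 -0.21  2.03  0.09  0.83 -2.72]
t 11.47 unit mm [-7.490e+01 -1.000e-01  1.175e+02] toolx deg -87.1 tilt [-0.001 -0.005] F unit [-5.  -0.5 10.2] open 8.9 q [ 0.46  0.29 -0.21  2.03  0.09  0.83 -2.72]
```

View pics/p5.png

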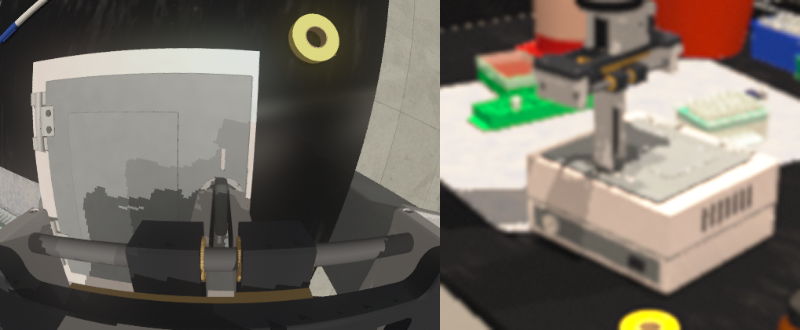

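The wrist view shows the wing gripped in line with the white mark at (222,160). The scene view shows the cover flat. I'll press a little harder.

>>> {"name": "jog_arm", "arguments": {
  "motion": [
    [[1, 0, 0.02, 0.1, 2.5], [1, 0, 0, 0.1, 1], [1, 0, 0, 0.1, 0]]
  ]
}}

```text
time: 11.72
position: [0.4586, -0.1652, 0.1172]
eef_rot: [2.402, -2.019, 0.006]
force: [-12.6, 1.8, 29.6]
opening: 0.0089
```

```bash
python3 st.py
```

```text
t 11.72 unit mm [-74.9  -0.3 117.2] toolx deg -90.1 tilt [-0.001 -0.005] F unit [-12.1   4.   29.6] open 8.9 q [ 0.44  0.29 -0.18  2.03  0.08  0.83 -2.76]
```

Run:
```python
from wr import *
for _ in range(6): c=vision.camera("wrist")
p,T=show()
u,v=np.round(wproj(c,p,T,(-.076,0,.125))).astype(int); v=min(v,330)
a=cv2.resize(c["pixels"][v-150:v+60,u-120:u+120],(600,525),interpolation=cv2.INTER_CUBIC)
cv2.imwrite("pics/p6.png",a[:,:,::-1])
```

```text
t 12.02 unit mm [-74.9  -0.3 117.2] toolx deg -90.0 tilt [-0.    -0.005] F unit [-11.7   5.2  29. ] open 9.1 q [ 0.44  0.29 -0.19  2.03  0.08  0.83 -2.76]
```

View pics/p6.png

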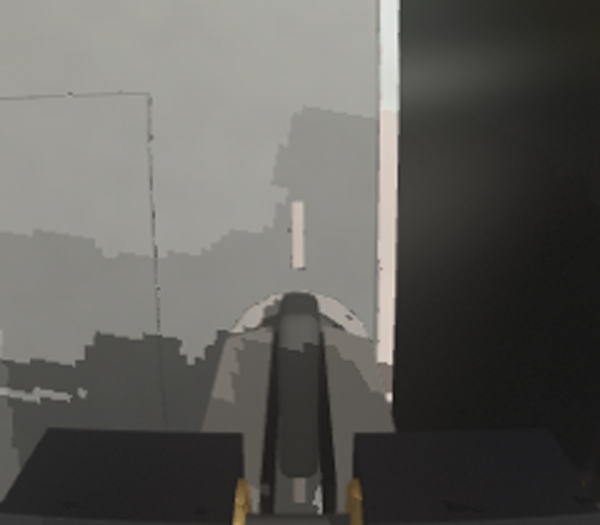

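The wing (298,295 to 298,475) lies exactly in line with both marks, at (297,235) and (299,490). The push holds steady at 29 N, so I'm handing in.

```bash
python3 -c "
from plant import sign_off
print(sign_off())"
```

```text
the job is handed in; nothing more can be done
None
```

The job is done and handed in at about 12 s, with the gripper still holding the cover pressed home; sign-off reported no verdict.

- **Bar:** I swung it down and pressed it into its fork with about 15 N. The fingertip stopped at z 99.9 mm, against the bar's top at 100.5 mm, and the scene picture showed it lying flat.
- **Cover and stud:** I pushed the cover past its balance point and it sank shut. I gripped the wing at about 80° and turned it into line. The last close picture shows it in line with both white marks, with the jaws at 0° to within a degree.
- **Press:** The fingertips are at z 117.2 mm, where the stud's flange top should be with the cover home (117.5 mm). The push held steady at 29 N down over the last 0.3 s, with about 12 N sideways.

**Force peak:** my first press was too hard. The wrist reading reached about 99 N for a moment (about 106 N with the sideways part), under the 120 N limit. It came through the fingers onto the stud, and I eased it off in the next step.

**Joint margin:** the last joint finished at -2.76 rad, close to its limit of -2.82 but inside it.

**Things around the unit:** I never moved near the tape, bottle or old filter. I made no separate position check of them at the end.

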